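# Set a scored panel over the snapping edge and lock it down

### The job

The white plastic panel in the snapping jig is to be broken along the line scored across it. With the fingertips, push the panel along its lane, out over the jig's front edge, until the scored line lies right above that edge and the short waste end sticks out; then push the cam clamp's handle down as far as it goes, so that it holds the panel there. Only push: do not grip, lift or tip the panel, do not force anything, and leave the other things on the bench where they are.

Things in the scene. Friction and masses are not known exactly. Their poses are not given: they have to be found in the camera images.
- jig: Snapping jig, fixed; aluminium base 105 x 115 x 16 mm (y = -33 to 82), cam clamp over it, steel bed on its -y side: top 35 mm up, x = 0 to 105 mm, both ends open and sheer, no stop. Guide rails beside the lane: 47 mm apart inside, 6.5 thick, tops 44 mm up. Origin on the bench (z = 0) below the middle of the snapping edge; +x back along the lane (the panel must go -x), +y to the clamp, z up.
- snap_edge (a point): The middle of the snapping edge: the bed's front end (x = 0), 35 mm above the bench, at the panel's underside. The panel's scored line must come to lie above this edge.
- panel: White plastic panel, loose in the lane: 150 (x) x 44 x 5 mm, 0.04 to 0.09 kg, axes as the jig's, origin mid underside; waste end x = -75, back end x = +75 mm. It starts between 12 mm out over the edge and 20 mm short of it; its back end hangs 33 to 65 mm out behind the bed with 35 mm of air below, so fingertips can push on the end face. Slides at about 0.5 N, stays where left.
- score_line (a point): The middle of the dark scored line across the top of the panel, 30 mm from its waste end (x = -45 mm, z = 5 mm in the panel's frame).
- cam_clamp: Cam clamp on the jig: a sprung steel fork over the lane (x = 34 to 66 mm of the jig, y = -9 to 70, z = 46 to 83 mm) that carries a lever with an eccentric cam. Origin on the lever's pivot, at x = 50, y = 2, z = 56.7 mm of the jig, axes the jig's. Shut, the cam presses on the panel below the pivot with some 25 N, and the fork springs up about 1 mm; it may shift the panel 1 mm across the lane.
- cam_lever (a joint): Turn of the clamp's lever about the pivot (axis along the jig's x), rad: 0 open, the handle sloping up and away from the lane at 66 degrees; 1.07 shut against its stop, handle at 5 degrees. It starts at 0 to 0.15. The cam meets the panel at about 0.4, is over centre at 0.95, and then stays shut by itself; elsewhere friction holds it.
- lever_grip (a point): Point on the axis of the lever's round black grip, 105 mm from the pivot; the grip is 14 to 19 mm thick and runs from 66 to 132 mm from the pivot. In the jig's frame x = 50 mm; (y, z) goes on an arc about the pivot from (45, 153) open to (107, 66) mm shut. A push of 1 to 5 N on its upper side, outward (+y) and down along that arc, shuts the clamp.
- bench_lamp: The bench lamp, fixed, reaching over the back of the bench: its long black head hangs at x = 0.54 to 0.67, y = 0.41 to 0.65 m, from z = 0.26 m up, and its thin arm runs on from there at z = 0.33 m and more to x = 0.87, y = 0.06 m. Come to the jig in front of it (smaller x). Its foot is a black disc behind and to the right of the jig. Origin at x = 0.658, y = 0.298 m on the bench.
- marker: Bystander: black marker pen, lying, 138 mm long, 17 mm thick; origin at the middle of its underside.
- offcut: Bystander: snapped-off piece of sheet, a piece broken off an earlier panel, same white plastic, 30 x 44 x 5 mm, lying on the bench to the right of the lane's far end; origin at the middle of its underside.
- flux_tin: Bystander: flux tin, round, 50 mm across, 23 mm high, standing to the left of the jig; origin at the middle of its underside.
- battery_9v: Bystander: block battery, 51 x 27 x 18 mm, lying; origin at the middle of its underside.
- knob_spare: Bystander: spare knob, round, black, 34 mm across, 16 mm high; origin at the middle of its underside.
- driver_bench: Bystander: screwdriver, 160 mm long, 22 mm thick, orange handle, lying; origin at the middle of its underside.

How it is judged:
By the outcome, as a careful person would: the job done as asked, in the order asked, and still so for the second after the job is handed in, with the robot touching nothing.
It also fails if it takes over 51 s, if anything falls off the work surface, if the arm or the gripper's body presses on something with over 40 N, if the wrist force passes 120 N, or if a joint passes its speed limit or range.

### The arm

A 7-joint arm with a two-finger parallel gripper is mounted at the origin on a cart in front of the work surface, level with it; the furniture and walls round the work are solid. World frame = base frame: x ahead of the robot, y to its left, z up, the work surface at z = 0. Lengths are in mm, angles in rad, forces in N, time in s.
With the tool pointing down it reaches from about 425 to 800 mm from the base axis. Payload 8.3 kg.
Tool frame: the origin (TCP) lies on the centre line of the jaws, within the pads' length; the fingertips stand 11 mm ahead of it and the grasp point (between the pads) lies 8 mm behind it; z points along the fingers, y is the line along which they close (so a half turn about z gives the same grasp; the last joint's range is limited). The gripper opens to 85 mm and grips with 20 to 120 N. Pads are 22 mm wide; open, the fingers measure 114 mm over their backs; the gripper's body (76 mm by 85 mm) begins 54 mm behind the grasp point. The pads swing forward as they close: fully open they stand 13 mm farther back than shut.
Start: joints at [-1.319, 0.383, 0.016, 1.37, -0.006, 1.388, -0.046], TCP at [193.465, 594.285, 242.279] pointing down, gripper open.
Joint ranges: [-2.95, 2.95], [-0.25, 2.06], [-1.52, 1.56], [0.18, 2.33], [-1.44, 4.58], [0.02, 2.06], [-3.01, 3.01]. Speed limits (rad/s): [2.39, 2.39, 3.01, 3.01, 3.14, 3.14, 3.14].

### API

Orientations are given as a unit quaternion [w, x, y, z].
In Python, from plant import monitor, optics, job gives the robot as it stands. The module is installed in compiled form; this text tells all that it offers.
- The arm moves only by the tool play_rows, never from a script. Its argument "motion" is a list that holds one entry, the list of rows, each a list of 7 numbers: the turn, a rotation vector about the tool's x, y, z in degrees, then the shift along the tool's x, y, z in cm, then the finger opening in cm, from 0 to 8.54. In form: [[[wx, wy, wz, tx, ty, tz, claw], ...]]. A call has 1 to 12 rows; each row shifts and turns the commanded pose from where the row before left it, along the tool's axes as they then stand; what a row does not reach is not made up. A row lasts 1/10 s, in which the tool goes at most 50 mm and 8.59 degrees, less where a joint would pass 70% of its speed; a pose out of reach is approached as far as the arm can. A call with a gripper value outside its range is refused whole. The fingers move at their own pace and stop on an object; the grip force is fixed at half the most. Time passes only in rows, so rows that do not move let the fingers close. It gives the time, the measured TCP pose, the force, the opening and the grip force at its end, in the units of the state.
- monitor.sense(): the state, without advancing time (a new reading comes with each control period).
- optics.snapshot(name): name is "scene" or "top"; returns the picture (420x560x3 uint8, red, green, blue); there is no depth.
- optics.camera_params(name): a dict with "fovy" (degrees; the focal length in pixels is half the picture's height over the tangent of half this angle, whatever the lens; pixels are square), "cx", "cy" (the principal point, pixels), "origin" and "attitude" of the camera in the world. Camera axes: x right, y up, looking along -z (the intrinsics and any distortion apply to the point x, -y, -z); pixel columns grow to the right and rows downward; lengths in mm; the calibration is good to about 2 mm. A picture is of the moment at which its call begins. camera_params takes no time and is no camera call.
- job.hand_in(): hands the job in; it is judged then, once.
The state is a dict: "time_s": time; "joints": joint angles; "qvel": joint speeds; "joint_efforts": joint torques, N m; "eef_pos": TCP position; "eef_rot": TCP orientation; "force": force on the tool from outside, world axes, zero at the start; "torque": the same for the moment, N m; "grip_width": opening from 0.0 (shut) to 1.0 (fully open); "gripper_force": force on a finger pad.
Only numpy, scipy, OpenCV 4.12 (cv2) and the standard library are available. Lean on these libraries where they do the work, as an engineer would, in place of code of your own. Each camera call takes 0.05 s, during which the arm holds its last target. There are 200 camera calls.

## Working session

There is one attempt and no reset: what is moved stays moved. The work goes in short steps, Python scripts to look and compute and a tool call to move; the robot and the scene stay as the last step left them, time stands still between calls to the robot, and variables do not carry over. Pictures are saved under pics/ and viewed, at most 12 in all, crops included, and the job is handed in when it is done.

Besides the shell and the picture viewer there is one more tool, called after "Emit:" by a JSON object that holds its "name" and its "arguments", one argument or row to a line. play_rows: Moves the arm, as the interface text tells. Its arguments: {"type":"object","properties":{"motion":{"type":"array"}},"required":["motion"]}

```bash
mkdir -p pics; python3 - <<'E'
from plant import monitor, optics, job
import cv2
for n in("scene","top"):
    print(n,optics.camera_params(n))
    cv2.imwrite(f"pics/{n}0.png",optics.snapshot(n)[:,:,::-1])
print(monitor.sense())
E
```

```text
scene {'fovy': 48.27993979706252, 'cx': 278.2490184973442, 'cy': 205.74885675289931, 'origin': array([ -5.80753383, 905.1448747 , 655.62253121]), 'attitude': array([-0.30139847, -0.16793313,  0.46257908,  0.81668722])}
top {'fovy': 49.00910310352259, 'cx': 272.3622567151138, 'cy': 206.71550984032208, 'origin': array([ 458.31708626,  232.60127923, 1237.77164507]), 'attitude': array([-0.7054354 , -0.03891523,  0.02492886,  0.7072659 ])}
{'time_s': 0.1, 'joints': array([-1.31889438,  0.38419715,  0.01638841,  1.37105795, -0.00630007,
        1.38818202, -0.04649855]), 'qvel': array([-4.38280883e-04, -3.56044377e-03, -7.10798416e-05, -2.83571646e-03,
       -1.42619103e-03,  1.20268791e-03,  1.49844971e-03]), 'joint_efforts': array([ 3.71892165e-03, -6.29136658e+01,  8.47871080e-01, -3.72761714e+01,
        1.69247860e-02,  1.05583630e-02, -7.66399040e-06]), 'eef_pos': array([193.35477871, 593.88410558, 241.34807354]), 'eef_rot': array([-1.24546447e-04,  1.56725911e-01,  9.87641728e-01, -8.88812783e-04]), 'force': array([ 0.44996162,  0.00376298, -0.3770866 ]), 'torque': array([-0.02336715, -0.0280901 ,  0.01350247]), 'gripper_force': 0.0, 'grip_width': 0.9997488760503782}
```

View pics/scene0.png

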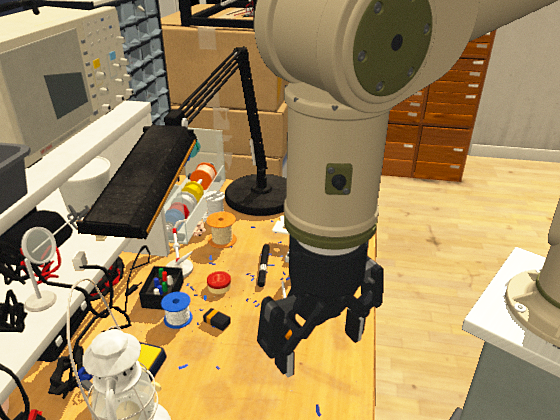

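View pics/top0.png

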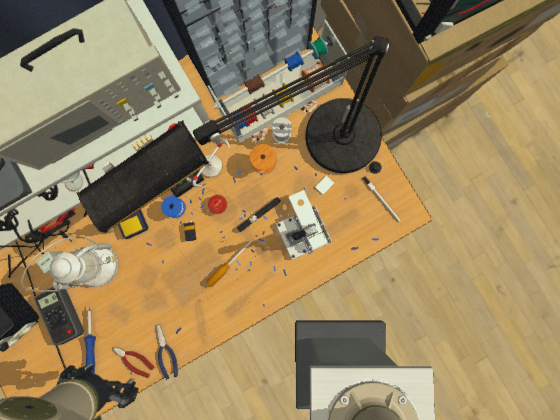

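The scene view shows the arm hiding the jig. The top view shows the jig near (300,225), the lamp foot at (343,135), the offcut at (324,185) and the marker at (258,214). I'll zoom in on the jig.

```bash
cat > h.py <<'E'
import numpy as np, cv2
from scipy.spatial.transform import Rotation as R
from plant import monitor, optics, job
def cam(n):
    p=optics.camera_params(n); q=p['attitude']
    f=210/np.tan(np.radians(p['fovy'])/2)
    return f,p['cx'],p['cy'],np.array(p['origin']),R.from_quat([q[1],q[2],q[3],q[0]])
def ray(n,uv,z):
    f,cx,cy,o,r=cam(n); uv=np.atleast_2d(np.array(uv,float))
    d=r.apply(np.c_[(uv[:,0]-cx)/f,-(uv[:,1]-cy)/f,-np.ones(len(uv))])
    return o+d*((z-o[2])/d[:,2])[:,None]
def proj(n,P):
    f,cx,cy,o,r=cam(n); c=r.inv().apply(np.atleast_2d(P)-o)
    return np.c_[cx+f*c[:,0]/-c[:,2],cy-f*c[:,1]/-c[:,2]]
def crop(n,x0,y0,w,h,s,name):
    im=optics.snapshot(n)[:,:,::-1]
    cv2.imwrite("pics/raw_"+name,im)
    cv2.imwrite("pics/"+name,cv2.resize(im[y0:y0+h,x0:x0+w],None,fx=s,fy=s,interpolation=cv2.INTER_CUBIC))
E
python3 - <<'E'
from h import *
crop("top",240,170,100,100,6,"topc.png")
print(ray("top",[[300,225],[281,260],[328,243],[343,135]],0), proj("top",[[193,594,241],[0,0,0]]))
E
```

```text
[[520.90544721 182.8698037    0.        ]
 [427.57349328 234.1985365    0.        ]
 [472.57173573 108.45032562   0.        ]
 [766.25548206  63.92530929   0.        ]] [[111.31356675 374.51728972]
 [372.50905197 426.9583406 ]]
```

View pics/topc.png

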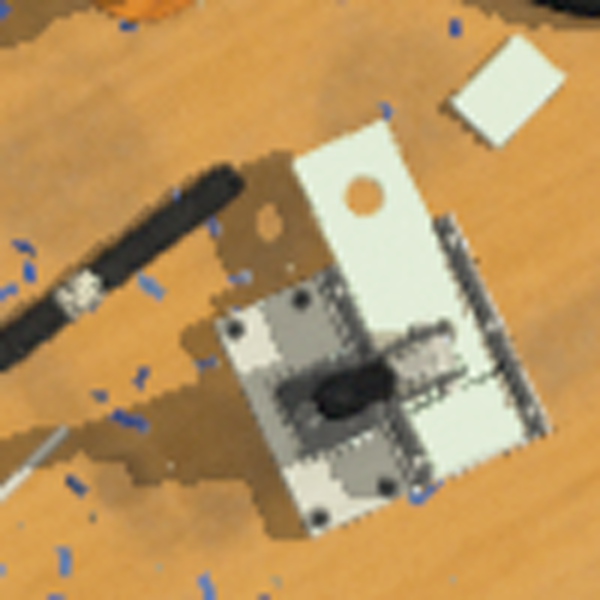

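The crop shows the panel lying in the lane, with its back end at crop (293,160)-(385,122). The dashed score line runs (410,408)-(500,370), and the waste end lies roughly at the jig's front edge. The black grip is at (355,388), with the lever open. I'll fit the jig pose from its corners and rectify the picture.

```bash
cat >> h.py <<'E'
def un(c,x0=240,y0=170,s=6): return (np.array(c,float)+.5)/s-.5+[x0,y0]
def j2w(g,P):
    P=np.atleast_2d(np.array(P,float)); c,s=np.cos(g[2]),np.sin(g[2])
    return np.c_[g[0]+c*P[:,0]-s*P[:,1],g[1]+s*P[:,0]+c*P[:,1],P[:,2]]
def w2j(g,P):
    P=np.atleast_2d(np.array(P,float)); c,s=np.cos(g[2]),np.sin(g[2]); d=P[:,:2]-g[:2]
    return np.c_[c*d[:,0]+s*d[:,1],-s*d[:,0]+c*d[:,1],P[:,2]]
E
python3 - <<'E'
from h import *
from scipy.optimize import least_squares
J=[[105,82,16],[0,82,16],[0,-30,44],[105,-30,44],[105,30,44],[0,23.5,44]]
px=un([[218,322],[312,535],[550,430],[445,215],[325,268],[432,488]])
f=lambda g:(proj("top",j2w(g,J))-px).ravel()
r=least_squares(f,[440,150,0.],loss='soft_l1',x_scale=[10,10,.1]); g=r.x
print(g,f(g).reshape(-1,2).round(2))
for n,c in dict(BL=(293,160),BR=(385,122),FR=(530,437),FL=(435,480),sL=(410,408),sR=(500,370)).items(): print(n,w2j(g,ray("top",[un(c)],40)[0]).round(1))
print(w2j(g,ray("top",[un((450,100)),un((455,105)),un((497,147)),un((565,75))],5)))
np.save("g.npy",g)
im=cv2.imread("pics/raw_topc.png")
def rect(z,name,X=(-60,140),Y=(-45,100),s=4):
    ys,xs=np.mgrid[Y[1]:Y[0]:-1/s,X[0]:X[1]:1/s]
    uv=proj("top",j2w(g,np.c_[xs.ravel(),ys.ravel(),np.full(xs.size,z)])).astype(np.float32).reshape(*xs.shape,2)
    o=cv2.remap(im,uv[...,0],uv[...,1],cv2.INTER_CUBIC)
    return o
o=rect(40,"",)
for x in range(-60,140,10): cv2.putText(o,str(x),((x+60)*4-8,8),0,.3,(0,0,255)); o[10:20,(x+60)*4]=0,0,255
o[:,240]=(0,0,255)
# score profile
gr=cv2.cvtColor(rect(40,""),cv2.COLOR_BGR2GRAY).astype(float)
pr=gr[(100+21-8)*4-40:(100+18)*4].mean(0)
print("profile x:",[(x,int(v)) for x,v in zip(np.arange(-20,45,1),pr[160:160+65*4:4])])
cv2.imwrite("pics/rect.png",o)
E
```

```text
[4.62710524e+02 1.31828040e+02 4.17174029e-01] [[-0.75 -0.21]
 [-0.19  0.66]
 [ 0.03  0.65]
 [ 0.63 -0.53]
 [-0.44  0.04]
 [ 0.77 -0.54]]
BL [[153.6  22.   40. ]]
BR [[152.4 -21.4  40. ]]
FR [[  2.2 -21.9  40. ]]
FL [[ 2.  23.1 40. ]]
sL [[34.6 20.1 40. ]]
sR [[ 33.7 -22.2  40. ]]
[[ 152.89777733  -55.44105233    5.        ]
 [ 149.92212895  -56.54803914    5.        ]
 [ 124.97366541  -65.82924998    5.        ]
 [ 142.1071837  -107.15085789    5.        ]]
profile x: [(np.int64(-20), 168), (np.int64(-19), 168), (np.int64(-18), 168), (np.int64(-17), 168), (np.int64(-16), 168), (np.int64(-15), 167), (np.int64(-14), 166), (np.int64(-13), 165), (np.int64(-12), 165), (np.int64(-11), 165), (np.int64(-10), 165), (np.int64(-9), 165), (np.int64(-8), 166), (np.int64(-7), 166), (np.int64(-6), 167), (np.int64(-5), 167), (np.int64(-4), 166), (np.int64(-3), 165), (np.int64(-2), 162), (np.int64(-1), 159), (np.int64(0), 160), (np.int64(1), 173), (np.int64(2), 192), (np.int64(3), 211), (np.int64(4), 222), (np.int64(5), 228), (np.int64(6), 231), (np.int64(7), 232), (np.int64(8), 231), (np.int64(9), 231), (np.int64(10), 231), (np.int64(11), 231), (np.int64(12), 231), (np.int64(13), 231), (np.int64(14), 231), (np.int64(15), 231), (np.int64(16), 231), (np.int64(17), 229), (np.int64(18), 228), (np.int64(19), 227), (np.int64(20), 228), (np.int64(21), 229), (np.int64(22), 230), (np.int64(23), 231), (np.int64(24), 231), (np.int64(25), 231), (np.int64(26), 230), (np.int64(27), 230), (np.int64(28), 230), (np.int64(29), 231), (np.int64(30), 231), (np.int64(31), 223), (np.int64(32), 203), (np.int64(33), 182), (np.int64(34), 175), (np.int64(35), 190), (np.int64(36), 212), (np.int64(37), 219), (np.int64(38), 209), (np.int64(39), 192), (np.int64(40), 185), (np.int64(41), 191), (np.int64(42), 202), (np.int64(43), 213), (np.int64(44), 217)]
```

View pics/rect.png

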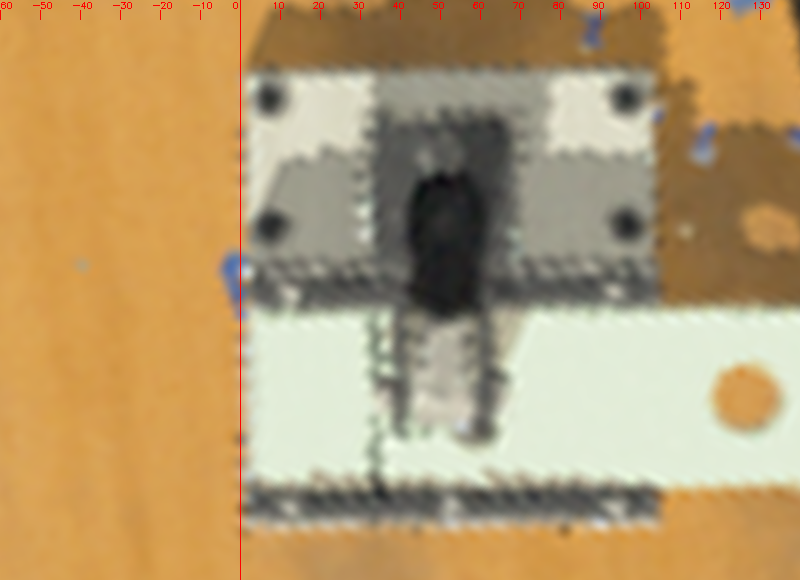

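Rectified, the waste end is at x≈2.5, the back end at ≈153 and the score line at ≈33, so the push is about 33 mm. Jig yaw is 23.9°. I'll turn the tool so its closing line lies along jig y (tool x = −jig x) and close the fingers.

Emit:
{"name": "play_rows", "arguments": {
  "motion": [
    [[0,0,-8.39,0,0,0,0],[0,0,-8.39,0,0,0,0],[0,0,-8.39,0,0,0,0],[0,0,-8.39,0,0,0,0],[0,0,-8.37,0,0,0,0],[0,0,0,-0.3,-3,0,0],[0,0,0,-0.4,-4,0,0],[0,0,0,-0.4,-4,0,0],[0,0,0,-0.4,-4,0,0],[0,0,0,-0.4,-4,0,0],[0,0,0,-0.4,-4,0,0],[0,0,0,-0.4,-4,0,0]]
  ]
}}

```text
time_s: 1.35
eef_pos: [328.0, 356.7, 242.1]
eef_rot: [-0.0, -0.207, 0.978, -0.0]
force: [-0.2, -0.1, -0.1]
grip_width: -0.002
gripper_force: 0.0
```

Emit:
{"name": "play_rows", "arguments": {
  "motion": [
    [[0,0,0,-0.4,-4,0,0],[0,0,0,-0.4,-4,0,0],[0,0,0,-0.4,-4,0,0],[0,0,0,-0.4,-2.5,0,0],[0,0,0,0,0,0,0],[0,0,0,0,0,0,0]]
  ]
}}

```text
time_s: 1.95
eef_pos: [400.8, 232.1, 242.2]
eef_rot: [-0.0, -0.206, 0.978, 0.0]
force: [-0.5, 0.4, 0.4]
grip_width: 0.001
gripper_force: 0.0
```

```bash
cat > s.py <<'E'
from h import *
g=np.load("g.npy"); s=monitor.sense(); q=s['eef_rot']; r=R.from_quat([q[1],q[2],q[3],q[0]]).as_matrix()
print("t",s['time_s'],"tcp",s['eef_pos'].round(1),"jig",w2j(g,s['eef_pos']).round(1),"yhead",np.degrees(np.arctan2(r[1,1],r[0,1])).round(2),"z",r[:,2].round(3),"F",s['force'].round(2),"grip",round(s['grip_width'],2),"j",s['joints'].round(2))
E
python3 s.py
```

```text
t 1.95 tcp [400.8 232.1 242.2] jig [[-15.9 116.8 242.2]] yhead 113.83 z [-0.  0. -1.] F [-0.54  0.42  0.44] grip 0.0 j [-0.76  0.03  0.17  1.8  -0.01  1.32  1.4 ]
```

Emit:
{"name": "play_rows", "arguments": {
  "motion": [
    [[0,0,0,-3.35,-1.95,0,0],[0,0,0,-3.35,-1.95,0,0],[0,0,0,-3.35,-1.95,0,0],[0,0,0,-3.35,-1.95,0,0],[0,0,0,-3.35,-1.95,0,0],[0,0,0,-3.35,-1.95,0,0],[0,0,0,0,0,0,0],[0,0,0,0,0,3,0],[0,0,0,0,0,3,0],[0,0,0,0,0,3,0],[0,0,0,0,0,3,0],[0,0,0,0,0,0,0]]
  ]
}}

```text
time_s: 3.15
eef_pos: [628.0, 208.2, 117.1]
eef_rot: [-0.005, -0.208, 0.978, -0.0]
force: [-0.9, -0.9, -0.1]
grip_width: 0.001
gripper_force: 0.0
```

```bash
python3 - <<'E'
import s
from h import *
g=np.load("g.npy")
print(proj("scene",j2w(g,[[0,0,40],[153,0,40],[50,45,153],[0,82,16],[105,82,16],[0,-30,44]])))
im=optics.snapshot("scene")[:,:,::-1]; cv2.imwrite("pics/raw_sc1.png",im)
cv2.imwrite("pics/sc1.png",cv2.resize(im[170:320,200:400],None,fx=4,fy=4,interpolation=cv2.INTER_CUBIC))
E
```

```text
t 3.15 tcp [628.  208.2 117.1] jig [[182.    2.9 117.1]] yhead 114.05 z [-0.009 -0.002 -1.   ] F [-0.88 -0.88 -0.14] grip 0.0 j [-0.55  0.56  0.27  1.42 -0.15  1.19  1.73]
[[339.3125013  235.06535639]
 [275.88559305 224.50282235]
 [316.17709966 199.00801504]
 [331.93700033 264.4634049 ]
 [285.83194903 256.05065705]
 [341.67583813 226.7369413 ]]
```

View pics/sc1.png

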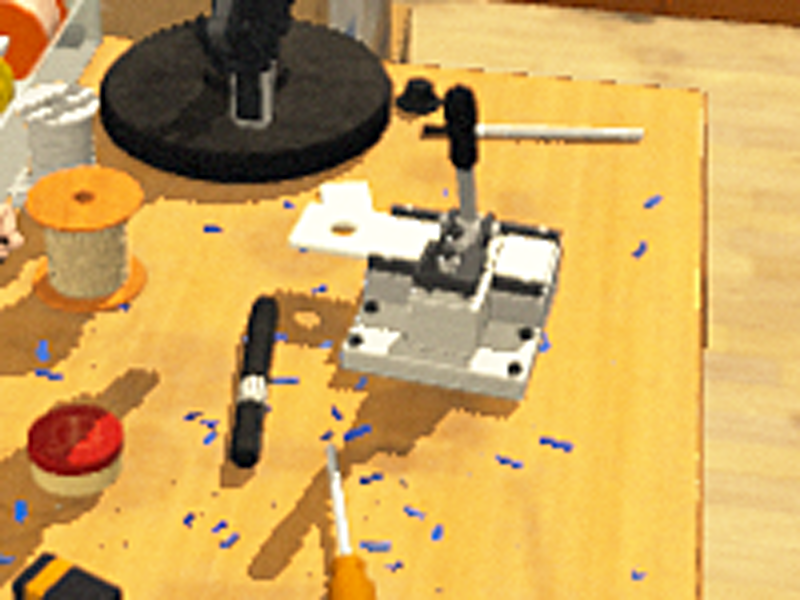

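The jig fit agrees with this view: base corners are at crop (525,380) and (343,350), and the grip is at (462,125). The gripper isn't visible where I expected it, so I'll check that.

```bash
python3 - <<'E'
import s
from h import *
e=monitor.sense()['eef_pos']
print(proj("scene",[e,e+[0,0,100]]),proj("top",[e,e+[0,0,100]]))
a=optics.snapshot("scene")[:,:,::-1]; b=optics.snapshot("top")[:,:,::-1]
cv2.imwrite("pics/both.png",np.hstack([a[::2,::2],b[::2,::2]]))
cv2.imwrite("pics/both.png",np.hstack([cv2.resize(a,(400,300),interpolation=cv2.INTER_AREA),cv2.resize(b,(400,300),interpolation=cv2.INTER_AREA)]))
E
```

```text
t 3.2 tcp [629.6 208.3 120.1] jig [[183.6   2.3 120.1]] yhead 114.03 z [-0.005 -0.001 -1.   ] F [ 0.05 -0.05  1.44] grip 0.0 j [-0.55  0.55  0.27  1.42 -0.15  1.19  1.73]
[[263.01227337 193.94305417]
 [262.45729273 154.45147575]] [[291.25429702 178.15865338]
 [292.1931943  171.35365011]]
```

View pics/both.png

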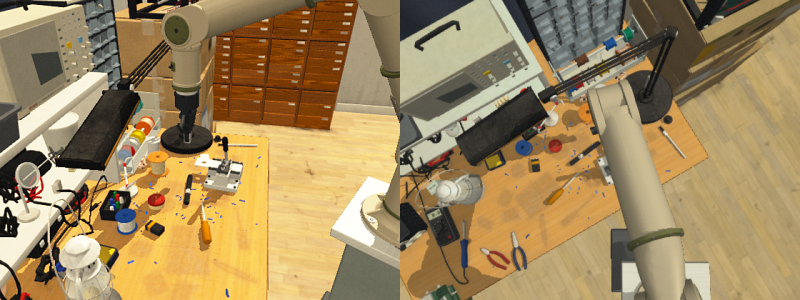

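The dark post at about (259,189) in the scene view is the gripper, as projected. Next I lower it behind the panel.

Emit:
{"name": "play_rows", "arguments": {
  "motion": [
    [[0,0,0,0,0,2,0],[0,0,0,0,-0.05,2,0],[0,0,0,0,-0.05,2,0],[0,0,0,0,-0.05,2,0],[0,0,0,0,-0.05,0.7,0],[0,0,0,0,0,0,0],[0,0,0,0,0,0,0],[0,0,0,0,0,0,0]]
  ]
}}

```text
time_s: 4.1
eef_pos: [633.9, 205.3, 37.1]
eef_rot: [0.001, -0.207, 0.978, 0.0]
force: [0.3, -0.8, 0.9]
grip_width: 0.0
gripper_force: 0.0
```

```bash
python3 s.py
```

```text
t 4.1 tcp [633.9 205.3  37.1] jig [[186.3  -2.2  37.1]] yhead 113.9 z [ 0.003  0.001 -1.   ] F [ 0.34 -0.82  0.88] grip 0.0 j [-0.53  0.64  0.25  1.49 -0.17  1.04  1.75]
```

Emit:
{"name": "play_rows", "arguments": {
  "motion": [
    [[0,0,0,0.6,0.1,0.4,0],[0,0,0,0.6,0.1,0,0],[0,0,0,0.4,0,0,0],[0,0,0,0.3,0,0,0],[0,0,0,0.3,0,0,0],[0,0,0,0.3,0,0,0],[0,0,0,0.3,0,0,0],[0,0,0,0.3,0,0,0],[0,0,0,0.3,0,0,0],[0,0,0,0.2,0,0,0],[0,0,0,0.2,0,0,0],[0,0,0,0,0,0,0]]
  ]
}}

```text
time_s: 5.3
eef_pos: [597.0, 191.2, 31.2]
eef_rot: [-0.0, -0.207, 0.978, -0.0]
force: [0.0, 0.3, -1.0]
grip_width: -0.001
gripper_force: 0.0
```

Emit:
{"name": "play_rows", "arguments": {
  "motion": [
    [[0,0,0,0.2,0,0,0],[0,0,0,0.2,0,0,0],[0,0,0,0.2,0,0,0],[0,0,0,0.1,0,0,0],[0,0,0,0,0,0,0],[0,0,0,0,0,0,0]]
  ]
}}

```text
time_s: 5.9
eef_pos: [590.8, 188.4, 31.2]
eef_rot: [-0.0, -0.207, 0.978, -0.0]
force: [-0.3, -0.4, -0.4]
grip_width: -0.001
gripper_force: 0.0
```

```bash
python3 s.py; python3 - <<'E'
from h import *
g=np.load("g.npy")
a=cv2.imread("pics/raw_sc1.png"); b=optics.snapshot("scene")[:,:,::-1]; cv2.imwrite("pics/raw_sc2.png",b)
def rect(im,s=4):
    ys,xs=np.mgrid[35:-35:-1/s,-50:150:1/s]
    uv=proj("scene",j2w(g,np.c_[xs.ravel(),ys.ravel(),np.full(xs.size,40)])).astype(np.float32).reshape(*xs.shape,2)
    o=cv2.remap(im,uv[...,0],uv[...,1],cv2.INTER_CUBIC)
    for x in range(-50,150,10): o[:6,(x+50)*s]=0,0,255
    o[:,50*s]=0,0,255
    return o
cv2.imwrite("pics/r2.png",np.vstack([rect(a),rect(np.ascontiguousarray(b))]))
E
```

```text
t 5.9 tcp [590.8 188.4  31.2] jig [[ 1.40e+02 -1.00e-01  3.12e+01]] yhead 113.89 z [-0. -0. -1.] F [-0.34 -0.38 -0.39] grip -0.0 j [-0.55  0.56  0.25  1.63 -0.16  0.97  1.75]
```

View pics/r2.png

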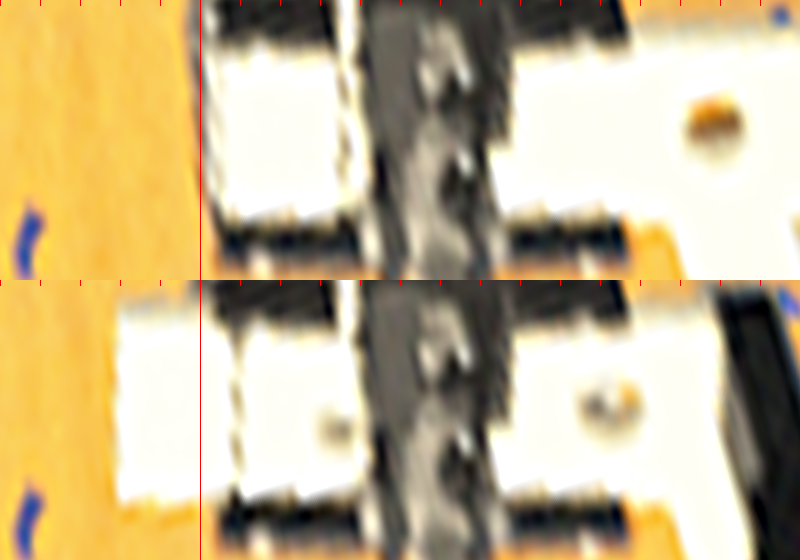

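The panel follows squarely: the waste end is now at about −21 mm and the score at 6–9 mm by this view. That spread needs a clear look from above, so I'll back off and raise the arm aside.

Emit:
{"name": "play_rows", "arguments": {
  "motion": [
    [[0,0,0,-0.5,0,0,0],[0,0,0,-1,0,0,0],[0,0,0,0,0,-2,0],[0,0,0,0,0,-4,0],[0,0,0,0,0,-4,0],[0,0,0,0,0,-4,0],[0,0,0,0,0,-4,0],[0,0,0,0,0,-3,0],[0,0,0,2,2.8,0,0],[0,0,0,2.4,3.3,0,0],[0,0,0,2.4,3.3,0,0],[0,0,0,2.4,3.3,0,0]]
  ]
}}

```text
time_s: 7.15
eef_pos: [468.3, 274.5, 241.6]
eef_rot: [0.0, -0.207, 0.978, 0.0]
force: [0.2, 0.8, 0.1]
grip_width: -0.002
gripper_force: 0.0
```

Emit:
{"name": "play_rows", "arguments": {
  "motion": [
    [[0,0,0,2.4,3.3,0,0],[0,0,0,2.4,3.3,0,0],[0,0,0,2.4,3.3,0,0],[0,0,0,2.3,3.4,0,0],[0,0,0,0,0,0,0],[0,0,0,0,0,0,0]]
  ]
}}

```text
time_s: 7.75
eef_pos: [328.0, 357.6, 241.7]
eef_rot: [0.0, -0.208, 0.978, 0.0]
force: [1.1, -0.5, 0.6]
grip_width: 0.004
gripper_force: 0.0
```

```bash
python3 s.py; cat > m.py <<'E'
from h import *
import sys
g=np.load("g.npy"); tag=sys.argv[1]
im=optics.snapshot("top")[:,:,::-1].copy(); cv2.imwrite(f"pics/raw_{tag}.png",im)
def rect(z,X=(-50,150),Y=(-45,90),s=4,im=im):
    ys,xs=np.mgrid[Y[1]:Y[0]:-1/s,X[0]:X[1]:1/s]
    uv=proj("top",j2w(g,np.c_[xs.ravel(),ys.ravel(),np.full(xs.size,z)])).astype(np.float32).reshape(*xs.shape,2)
    return cv2.remap(im,uv[...,0],uv[...,1],cv2.INTER_LINEAR)
def prof(z,y0,y1):
    o=rect(z,Y=(y0,y1)).astype(float); return o.mean(0)  # x,3
xs=np.arange(-50,150,.25)
def show(name,p,a,b,c=0):
    m=(xs>=a)&(xs<=b); print(name,[f"{x:.0f}:{v:.0f}" for x,v in zip(xs[m][::4],p[m,c][::4])])
pp=prof(40,-16,16); pq=prof(40,-20,-8)
show("waste",pp,-30,-15); show("score",pp,-4,16); show("back",pp,122,136)
show("railR back",prof(44,-29,-25),98,112); show("railR front",prof(44,-29,-25),-7,7,2)
show("railL back",prof(44,25,29),98,112); show("railL front",prof(44,25,29),-7,7)
show("base back",prof(16,45,80),98,112); show("base front",prof(16,45,80),-7,7)
o=rect(40)
for x in range(-50,150,10): o[:6,(x+50)*4]=0,0,255
o[:90,200]=0,0,255
cv2.imwrite(f"pics/{tag}.png",o)
E
python3 m.py t2
```

```text
t 7.75 tcp [328.  357.6 241.7] jig [[-31.7 261.  241.7]] yhead 114.04 z [ 0.     0.001 -1.   ] F [ 1.12 -0.54  0.64] grip 0.0 j [-0.98  0.08  0.09  1.75 -0.01  1.32  1.1 ]
waste ['-30:76', '-29:76', '-28:77', '-27:80', '-26:86', '-25:100', '-24:123', '-23:152', '-22:182', '-21:204', '-20:214', '-19:217', '-18:218', '-17:218', '-16:218', '-15:218']
score ['-4:218', '-3:218', '-2:218', '-1:218', '0:218', '1:218', '2:217', '3:215', '4:209', '5:195', '6:176', '7:162', '8:165', '9:184', '10:205', '11:215', '12:218', '13:218', '14:218', '15:218', '16:218']
back ['122:218', '123:217', '124:214', '125:208', '126:193', '127:167', '128:136', '129:109', '130:94', '131:91', '132:93', '133:94', '134:94', '135:94', '136:93']
railR back ['98:104', '99:104', '100:104', '101:105', '102:106', '103:105', '104:100', '105:92', '106:85', '107:81', '108:80', '109:80', '110:81', '111:82', '112:82']
railR front ['-7:217', '-6:217', '-5:218', '-4:218', '-3:216', '-2:214', '-1:204', '0:180', '1:154', '2:138', '3:126', '4:116', '5:112', '6:112', '7:109']
railL back ['98:98', '99:95', '100:96', '101:96', '102:98', '103:96', '104:89', '105:78', '106:70', '107:65', '108:64', '109:64', '110:65', '111:65', '112:65']
railL front ['-7:66', '-6:67', '-5:76', '-4:93', '-3:114', '-2:134', '-1:144', '0:141', '1:127', '2:112', '3:105', '4:100', '5:95', '6:94', '7:96']
base back ['98:138', '99:140', '100:144', '101:147', '102:148', '103:144', '104:131', '105:108', '106:86', '107:72', '108:65', '109:62', '110:60', '111:60', '112:61']
base front ['-7:68', '-6:68', '-5:68', '-4:69', '-3:72', '-2:80', '-1:96', '0:117', '1:143', '2:164', '3:171', '4:166', '5:158', '6:152', '7:148']
```

View pics/t2.png

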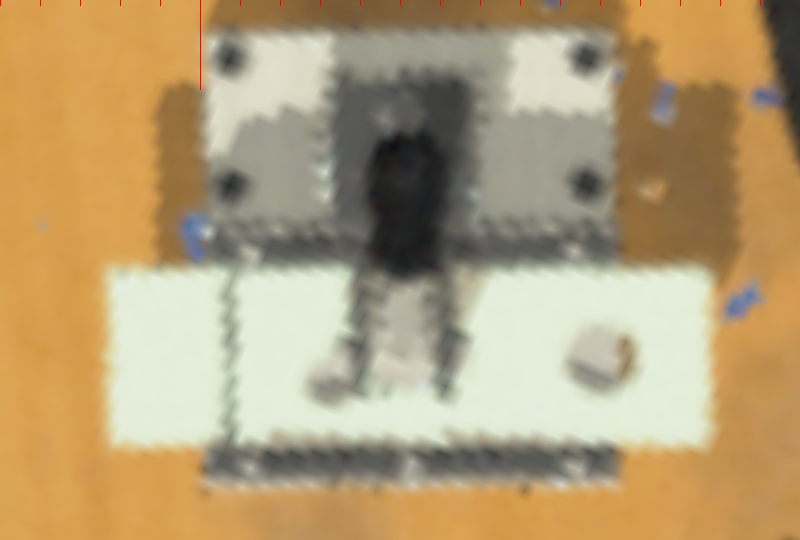

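From above, the waste end is at −23.2, the back end at 127.4 (length 150.6 ✓) and the score at about 7.2. The jig ends fit 0.2 and 105. Another ~7.2 mm of push is needed, so TCP x goes from 140 to 132.8. Going back behind the panel.

Emit:
{"name": "play_rows", "arguments": {
  "motion": [
    [[0,0,0,-2.4,-3.3,0,0],[0,0,0,-2.4,-3.3,0,0],[0,0,0,-2.4,-3.3,0,0],[0,0,0,-2.4,-3.3,0,0],[0,0,0,-2.4,-3.3,0,0],[0,0,0,-2.4,-3.3,0,0],[0,0,0,-2.4,-3.3,0,0],[0,0,0,-1.9,-3,0,0],[0,0,0,0,0,0,0],[0,0,0,0,0,3,0],[0,0,0,0,0,3,0],[0,0,0,0,0,0,0]]
  ]
}}

```text
time_s: 9.0
eef_pos: [603.3, 191.7, 176.6]
eef_rot: [-0.004, -0.206, 0.979, -0.001]
force: [-0.0, -0.4, -0.3]
grip_width: -0.002
gripper_force: 0.0
```

Emit:
{"name": "play_rows", "arguments": {
  "motion": [
    [[0,0,0,0,0,3,0],[0,0,0,0,0,3,0],[0,0,0,0,0,3,0],[0,0,0,0,0,3,0],[0,0,0,0,0,2,0],[0,0,0,0,0,1,0],[0,0,0,0,0,0,0],[0,0,0,0,0,0,0]]
  ]
}}

```text
time_s: 9.8
eef_pos: [606.2, 193.7, 32.9]
eef_rot: [0.001, -0.207, 0.978, 0.0]
force: [0.7, 0.4, 0.8]
grip_width: -0.003
gripper_force: 0.0
```

```bash
python3 s.py
```

```text
t 9.8 tcp [606.2 193.7  32.9] jig [[156.2  -1.6  32.9]] yhead 113.88 z [ 0.002  0.    -1.   ] F [0.68 0.41 0.83] grip -0.0 j [-0.56  0.59  0.27  1.58 -0.18  0.99  1.76]
```

Emit:
{"name": "play_rows", "arguments": {
  "motion": [
    [[0,0,0,0.6,0.1,0.1,0],[0,0,0,0.5,0,0,0],[0,0,0,0.2,0,0,0],[0,0,0,0,0,0,0],[0,0,0,0,0,0,0]]
  ]
}}

```text
time_s: 10.3
eef_pos: [592.8, 189.4, 30.6]
eef_rot: [0.0, -0.207, 0.978, 0.0]
force: [0.2, 0.8, 0.2]
grip_width: 0.0
gripper_force: 0.0
```

```bash
python3 s.py
```

```text
t 10.3 tcp [592.8 189.4  30.6] jig [[ 1.422e+02 -1.000e-01  3.060e+01]] yhead 113.9 z [ 0.  0. -1.] F [0.18 0.81 0.19] grip 0.0 j [-0.56  0.57  0.27  1.62 -0.18  0.97  1.76]
```

Emit:
{"name": "play_rows", "arguments": {
  "motion": [
    [[0,0,0,0.2,0,0,0],[0,0,0,0.2,0,0,0],[0,0,0,0.2,0,0,0],[0,0,0,0.2,0,0,0],[0,0,0,0.14,0,0,0],[0,0,0,0,0,0,0],[0,0,0,0,0,0,0],[0,0,0,0,0,0,0]]
  ]
}}

```text
time_s: 11.1
eef_pos: [584.1, 185.5, 30.2]
eef_rot: [-0.0, -0.207, 0.978, -0.0]
force: [-0.1, -0.0, -0.5]
grip_width: -0.001
gripper_force: 0.0
```

```bash
python3 s.py
```

```text
t 11.1 tcp [584.1 185.5  30.2] jig [[ 1.327e+02 -1.000e-01  3.020e+01]] yhead 113.89 z [-0. -0. -1.] F [-0.1  -0.01 -0.51] grip -0.0 j [-0.56  0.55  0.27  1.65 -0.17  0.96  1.76]
```

Emit:
{"name": "play_rows", "arguments": {
  "motion": [
    [[0,0,0,-0.5,0,0,0],[0,0,0,-1.5,0,0,0],[0,0,0,0,0,-2,0],[0,0,0,0,0,-4,0],[0,0,0,0,0,-4,0],[0,0,0,0,0,-4,0],[0,0,0,0,0,-4,0],[0,0,0,0,0,-3,0],[0,0,0,2,2.8,0,0],[0,0,0,2.4,3.3,0,0],[0,0,0,2.4,3.3,0,0],[0,0,0,2.4,3.3,0,0]]
  ]
}}

```text
time_s: 12.3
eef_pos: [465.7, 273.2, 240.4]
eef_rot: [0.0, -0.207, 0.978, 0.0]
force: [0.3, 0.9, -0.2]
grip_width: -0.001
gripper_force: 0.0
```

Emit:
{"name": "play_rows", "arguments": {
  "motion": [
    [[0,0,0,2.4,3.3,0,0],[0,0,0,2.4,3.3,0,0],[0,0,0,2.4,3.3,0,0],[0,0,0,2.3,3.4,0,0],[0,0,0,0,0,0,0],[0,0,0,0,0,0,0]]
  ]
}}

```text
time_s: 12.9
eef_pos: [325.6, 356.3, 240.6]
eef_rot: [0.0, -0.208, 0.978, 0.0]
force: [0.5, -0.4, 0.1]
grip_width: 0.001
gripper_force: 0.0
```

```bash
python3 s.py; sed -i 's/show("waste",pp,-30,-15); show("score",pp,-4,16); show("back",pp,122,136)/show("waste",pp,-38,-22); show("score",pp,-8,8); show("back",pp,114,128)/' m.py; python3 m.py t3; python3 - <<'E'
from h import *
im=optics.snapshot("scene")[:,:,::-1].copy(); cv2.imwrite("pics/raw_sc3.png",im)
g=np.load("g.npy")
def rect(im,z,s=4):
    ys,xs=np.mgrid[45:-45:-1/s,-50:150:1/s]
    uv=proj("scene",j2w(g,np.c_[xs.ravel(),ys.ravel(),np.full(xs.size,z)])).astype(np.float32).reshape(*xs.shape,2)
    o=cv2.remap(im,uv[...,0],uv[...,1],cv2.INTER_LINEAR)
    for x in range(-50,150,10): o[:6,(x+50)*s]=0,0,255
    return o
o=rect(im,40); o[:40,200]=0,0,255; o[-20:,200]=0,0,255
z=cv2.resize(im[205:265,260:360],None,fx=5,fy=5,interpolation=cv2.INTER_NEAREST)
c=np.zeros((max(300,0)+360,800,3),np.uint8)[:600]
t=cv2.imread("pics/t3.png")
cv2.imwrite("pics/c3.png",np.vstack([o[60:320],t[230:500]]))
E
```

```text
t 12.9 tcp [325.6 356.3 240.6] jig [[-34.4 260.8 240.6]] yhead 114.04 z [ 0.  0. -1.] F [ 0.49 -0.36  0.07] grip 0.0 j [-1.    0.07  0.11  1.75 -0.01  1.31  1.1 ]
waste ['-38:79', '-37:80', '-36:80', '-35:81', '-34:83', '-33:91', '-32:106', '-31:131', '-30:161', '-29:190', '-28:209', '-27:216', '-26:218', '-25:218', '-24:218', '-23:218', '-22:218']
score ['-8:218', '-7:218', '-6:218', '-5:217', '-4:213', '-3:206', '-2:191', '-1:171', '0:160', '1:169', '2:190', '3:208', '4:217', '5:218', '6:218', '7:218', '8:218']
back ['114:218', '115:218', '116:217', '117:213', '118:204', '119:185', '120:154', '121:121', '122:98', '123:87', '124:85', '125:85', '126:85', '127:85', '128:85']
railR back ['98:102', '99:103', '100:105', '101:106', '102:106', '103:104', '104:99', '105:92', '106:84', '107:80', '108:78', '109:79', '110:80', '111:81', '112:82']
railR front ['-7:217', '-6:217', '-5:218', '-4:218', '-3:216', '-2:213', '-1:203', '0:180', '1:155', '2:139', '3:126', '4:114', '5:112', '6:112', '7:110']
railL back ['98:97', '99:93', '100:93', '101:94', '102:96', '103:94', '104:87', '105:77', '106:70', '107:66', '108:64', '109:62', '110:61', '111:63', '112:65']
railL front ['-7:66', '-6:69', '-5:78', '-4:95', '-3:115', '-2:132', '-1:141', '0:138', '1:125', '2:112', '3:106', '4:101', '5:95', '6:94', '7:97']
base back ['98:139', '99:141', '100:144', '101:147', '102:148', '103:144', '104:131', '105:108', '106:86', '107:72', '108:64', '109:60', '110:59', '111:59', '112:61']
base front ['-7:69', '-6:69', '-5:68', '-4:68', '-3:71', '-2:80', '-1:95', '0:117', '1:143', '2:164', '3:171', '4:166', '5:158', '6:152', '7:148']
```

View pics/c3.png

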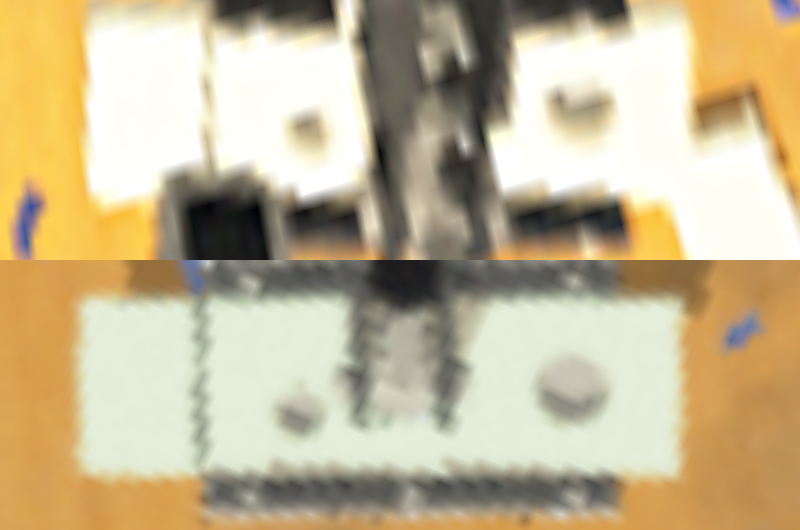

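From above, the score is at 0.0 directly and −0.2 from the panel ends, with the jig front at +0.2; the scene view agrees within about 1 mm. So the score lies on the edge. Next is the lever: I'll go above the lane at jig (50, 8) and lower on the handle's lane side.

Emit:
{"name": "play_rows", "arguments": {
  "motion": [
    [[0,0,0,-1.2,-3.6,0,0],[0,0,0,-1.2,-3.6,0,0],[0,0,0,-1.2,-3.6,0,0],[0,0,0,-1.2,-3.6,0,0],[0,0,0,-1.2,-3.6,0,0],[0,0,0,-1.2,-3.6,0,0],[0,0,0,-1.2,-3.7,0,0],[0,0,0,0,0,0,0],[0,0,0,0,0,2,0],[0,0,0,0,0,2,0],[0,0,0,0,0,0,0],[0,0,0,0,0,0,0]]
  ]
}}

```text
time_s: 14.2
eef_pos: [505.7, 157.5, 200.5]
eef_rot: [-0.0, -0.206, 0.978, -0.0]
force: [0.6, 1.1, 0.7]
grip_width: -0.0
gripper_force: 0.0
```

```bash
python3 s.py
```

```text
t 14.2 tcp [505.7 157.5 200.5] jig [[ 49.7   6.1 200.5]] yhead 113.81 z [-0.001 -0.001 -1.   ] F [0.61 1.15 0.68] grip -0.0 j [-0.67  0.21  0.36  1.71 -0.07  1.24  1.69]
```

Emit:
{"name": "play_rows", "arguments": {
  "motion": [
    [[0,0,0,0,0,1.5,0],[0,0,0,0,0,1.5,0],[0,0,0,0,0,0.4,0],[0,0,0,0,0,0,0],[0,0,0,0,0.5,0,0],[0,0,0,0,0.5,0,0],[0,0,0,0,0.4,0,0],[0,0,0,0,0.4,0,0],[0,0,0,0,0.4,0.2,0],[0,0,0,0,0.4,0.2,0],[0,0,0,0,0,0,0]]
  ]
}}

```text
time_s: 15.3
eef_pos: [494.4, 182.7, 161.8]
eef_rot: [-0.0, -0.207, 0.978, -0.0]
force: [0.2, 0.1, -0.2]
grip_width: -0.002
gripper_force: 0.0
```

```bash
python3 s.py
```

```text
t 15.3 tcp [494.4 182.7 161.8] jig [[ 49.6  33.6 161.8]] yhead 113.95 z [-0.001 -0.    -1.   ] F [ 0.19  0.13 -0.22] grip -0.0 j [-0.7   0.23  0.33  1.77 -0.08  1.16  1.65]
```

Emit:
{"name": "play_rows", "arguments": {
  "motion": [
    [[0,0,0,0,0.5,0.25,0],[0,0,0,0,0.5,0.25,0],[0,0,0,0,0.5,0.25,0],[0,0,0,0,0.5,0.25,0],[0,0,0,0,0.4,0.36,0],[0,0,0,0,0.4,0.36,0],[0,0,0,0,0.4,0.36,0],[0,0,0,0,0.26,0.32,0],[0,0,0,0,0.26,0.32,0],[0,0,0,0,0.26,0.32,0],[0,0,0,0,0.26,0.32,0],[0,0,0,0,0,0,0]]
  ]
}}

```text
time_s: 16.5
eef_pos: [477.4, 221.2, 128.2]
eef_rot: [-0.0, -0.207, 0.978, -0.0]
force: [0.8, -1.2, 0.4]
grip_width: 0.002
gripper_force: 0.4
```

```bash
python3 s.py; python3 - <<'E'
from h import *
im=optics.snapshot("scene")[:,:,::-1]
cv2.imwrite("pics/l1.png",cv2.resize(im[150:290,230:390],None,fx=5,fy=4,interpolation=cv2.INTER_CUBIC)[:600])
E
```

```text
t 16.5 tcp [477.4 221.2 128.2] jig [[ 49.7  75.8 128.2]] yhead 113.93 z [-0. -0. -1.] F [ 0.81 -1.21  0.36] grip 0.0 j [-0.75  0.26  0.3   1.81 -0.09  1.08  1.57]
```

View pics/l1.png

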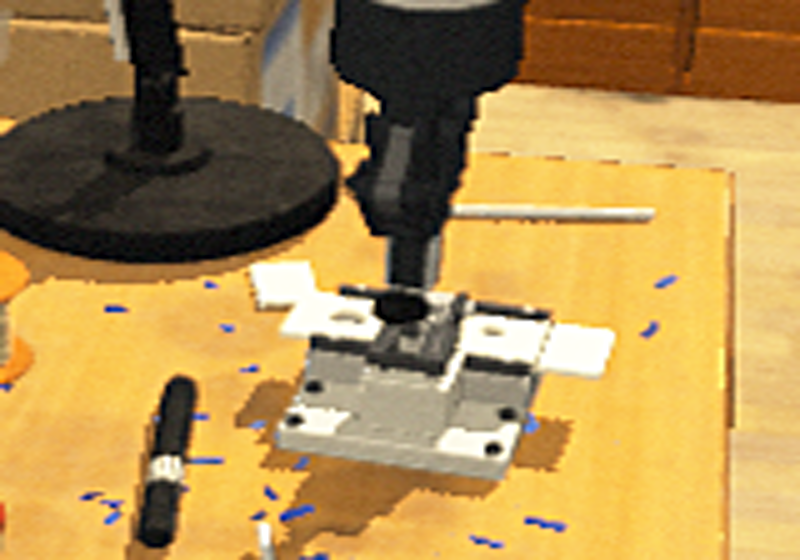

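The view shows the lever following the fingertip: the grip end now points at the camera at (400,308), and the panel sticks out in place. I continue along the arc.

Emit:
{"name": "play_rows", "arguments": {
  "motion": [
    [[0,0,0,0,0.22,0.36,0],[0,0,0,0,0.22,0.36,0],[0,0,0,0,0.22,0.36,0],[0,0,0,0,0.22,0.36,0],[0,0,0,0,0.12,0.31,0],[0,0,0,0,0.12,0.31,0],[0,0,0,0,0.12,0.31,0],[0,0,0,0,0.12,0.31,0],[0,0,0,0,0.12,0.31,0],[0,0,0,0,0,0,0]]
  ]
}}

```text
time_s: 17.55
eef_pos: [471.4, 234.4, 98.1]
eef_rot: [-0.0, -0.207, 0.978, -0.0]
force: [0.6, -0.4, 0.7]
grip_width: 0.001
gripper_force: 0.2
```

Emit:
{"name": "play_rows", "arguments": {
  "motion": [
    [[0,0,0,0,0.08,0.25,0],[0,0,0,0,0.08,0.25,0],[0,0,0,0,0.07,0.25,0],[0,0,0,0,0.07,0.25,0],[0,0,0,0,0,0,0],[0,0,0,0,0,0,0]]
  ]
}}

```text
time_s: 18.15
eef_pos: [470.4, 236.9, 88.5]
eef_rot: [-0.0, -0.207, 0.978, -0.0]
force: [0.4, -0.7, -0.3]
grip_width: -0.005
gripper_force: 0.1
```

```bash
python3 s.py
```

```text
t 18.15 tcp [470.4 236.9  88.5] jig [[49.6 93.  88.5]] yhead 113.89 z [-0. -0. -1.] F [ 0.38 -0.75 -0.34] grip -0.01 j [-0.77  0.31  0.29  1.85 -0.1   1.    1.55]
```

Emit:
{"name": "play_rows", "arguments": {
  "motion": [
    [[0,0,0,0,0,0.15,0],[0,0,0,0,0,0.15,0],[0,0,0,0,0,0,0],[0,0,0,0,0,0,0]]
  ]
}}

```text
time_s: 18.55
eef_pos: [470.4, 237.2, 85.8]
eef_rot: [-0.0, -0.207, 0.978, 0.0]
force: [0.0, 0.0, 1.8]
grip_width: 0.001
gripper_force: 0.6
```

Emit:
{"name": "play_rows", "arguments": {
  "motion": [
    [[0,0,0,0,0,0.1,0],[0,0,0,0,0,0.05,0],[0,0,0,0,0,0,0]]
  ]
}}

```text
time_s: 18.85
eef_pos: [470.5, 237.4, 84.5]
eef_rot: [0.0, -0.207, 0.978, 0.0]
force: [-1.4, 0.9, 4.6]
grip_width: 0.003
gripper_force: 2.3
```

Emit:
{"name": "play_rows", "arguments": {
  "motion": [
    [[0,0,0,0,0,0.1,0],[0,0,0,0,0,0,0],[0,0,0,0,0,0,0]]
  ]
}}

```text
time_s: 19.15
eef_pos: [470.6, 237.5, 84.1]
eef_rot: [0.0, -0.207, 0.978, 0.0]
force: [-3.9, 0.7, 9.9]
grip_width: -0.0
gripper_force: 5.0
```

Emit:
{"name": "play_rows", "arguments": {
  "motion": [
    [[0,0,0,0,0,0.1,0],[0,0,0,0,0,0,0],[0,0,0,0,0,0,0]]
  ]
}}

```text
time_s: 19.45
eef_pos: [470.7, 237.6, 83.8]
eef_rot: [0.0, -0.207, 0.978, 0.001]
force: [-6.9, -1.9, 16.6]
grip_width: -0.002
gripper_force: 8.1
```

The force now rises stiffly, so the lever is on its stop. The height of 84 also matches the shut handle. I withdraw straight up and aside, then check.

Emit:
{"name": "play_rows", "arguments": {
  "motion": [
    [[0,0,0,0,0,-0.5,0],[0,0,0,0,0,-2,0],[0,0,0,0,0,-4,0],[0,0,0,0,0,-4,0],[0,0,0,0,0,-4,0],[0,0,0,2,3.5,0,0],[0,0,0,2,4,0,0],[0,0,0,2,4,0,0],[0,0,0,2,4,0,0],[0,0,0,0,2,0,0],[0,0,0,0,0,0,0],[0,0,0,0,0,0,0]]
  ]
}}

```text
time_s: 20.65
eef_pos: [326.7, 364.4, 227.0]
eef_rot: [-0.0, -0.207, 0.978, -0.0]
force: [0.5, 0.2, -0.4]
grip_width: 0.001
gripper_force: 0.0
```

```bash
python3 s.py; python3 m.py t4 | head -3; python3 - <<'E'
from h import *
im=optics.snapshot("scene")[:,:,::-1]
a=cv2.resize(im[195:285,250:370],None,fx=4,fy=4,interpolation=cv2.INTER_CUBIC)[:360]
t=cv2.resize(cv2.imread("pics/t4.png"),(320,216))
c=np.zeros((360,800,3),np.uint8); c[:,:480]=a; c[:216,480:]=t; cv2.imwrite("pics/end.png",c)
g=np.load("g.npy"); print((proj("scene",j2w(g,[[50,107,66],[50,130,68]]))-[250,195])*4)
E
```

```text
t 20.65 tcp [326.7 364.4 227. ] jig [[-30.1 267.7 227. ]] yhead 113.92 z [ 0.    -0.001 -1.   ] F [ 0.46  0.21 -0.44] grip 0.0 j [-1.04  0.1   0.14  1.76 -0.01  1.29  1.1 ]
waste ['-38:80', '-37:80', '-36:80', '-35:80', '-34:83', '-33:90', '-32:106', '-31:130', '-30:161', '-29:190', '-28:209', '-27:216', '-26:217', '-25:218', '-24:218', '-23:218', '-22:218']
score ['-8:218', '-7:218', '-6:218', '-5:217', '-4:213', '-3:206', '-2:191', '-1:171', '0:160', '1:168', '2:190', '3:208', '4:216', '5:218', '6:218', '7:218', '8:218']
back ['114:218', '115:218', '116:216', '117:213', '118:204', '119:185', '120:154', '121:121', '122:98', '123:88', '124:85', '125:85', '126:85', '127:85', '128:85']
[[231.73948278 214.26020691]
 [221.63753734 236.32383925]]
```

View pics/end.png

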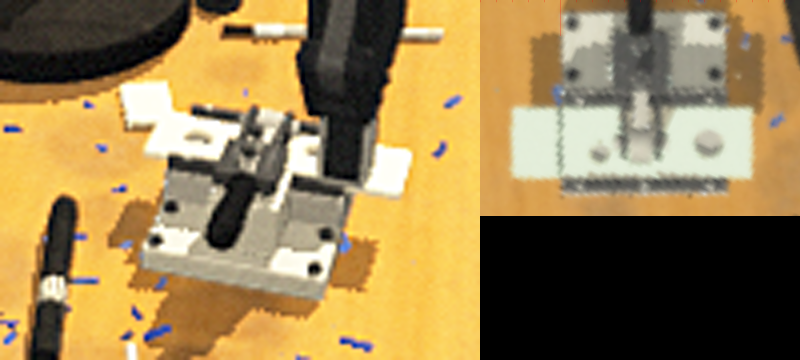

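The handle is down: the grip runs to (222,240), against a predicted (222,236) for shut. The score line is still above the edge, and the panel hasn't moved. The arm touches nothing.

```bash
python3 -c "
from plant import job
print(job.hand_in())"
```

```text
the job is handed in; nothing more can be done
None
```

The panel's scored line lies above the snapping edge, within about 0.5 mm by the overhead camera. The cam clamp is shut on its stop and the arm is clear of everything; I handed the job in at about 21 s.

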